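# Close the round parts tub and hold the tag reader on its lid

### The arm

A 7-joint arm with a two-finger parallel gripper is mounted at the origin on the work surface. World frame = base frame: x ahead of the robot, y to its left, z up, the work surface at z = 0. Lengths are in m, angles in rad, forces in N, time in s.
With the tool pointing down it reaches from about 0.425 to 0.825 m from the base axis. Payload 3.6 kg.
Tool frame: the origin (TCP) lies at the very end of the fingers, on their centre line; the grasp point (between the pads) lies 19 mm behind it; x points along the fingers, y is the direction in which the jaws open and shut, and the axes are right-handed (so a half turn about x gives the same grasp; the last joint's range is limited). The gripper opens to 85 mm and grips with 20 to 120 N. Pads are 22 mm wide; open, the fingers measure 114 mm over their backs; the gripper's body (76 mm by 85 mm) begins 54 mm behind the grasp point. The pads swing forward as they close: fully open they stand 13 mm farther back than shut.
Start: joints at [1.173, 0.615, -0.013, 1.423, 0.008, 1.103, -0.04], TCP at [0.236, -0.606, 0.231] pointing down, gripper open.
Joint ranges: [-3.12, 3.12], [-0.3, 2.06], [-1.34, 1.32], [0.26, 2.42], [-1.36, 4.5], [0.01, 1.98], [-2.84, 2.84]. Speed limits (rad/s): [2.79, 2.79, 3.14, 3.14, 3.14, 3.14, 3.14].

### API

Orientations are given as a rotation vector (axis times angle).
In Python, from station import state, read_camera, camera_params, finish_job gives the robot as it stands.
- The arm moves only by the tool send_rows, never from a script. Its argument "plan" is a list of rows, each an object with "linear": the shift along the tool's x, y, z in m, a list of three; "roll": the turn about the tool's x in degrees. In form: [{"linear": [tx, ty, tz], "roll": roll}, ...]. A call has exactly 5 rows; each row shifts and turns the commanded pose from where the row before left it, along the tool's axes as they then stand; what a row does not reach is not made up. A row lasts 1/10 s, in which the tool goes at most 50 mm and 8.59 degrees, less where a joint would pass 70% of its speed; a pose out of reach is approached as far as the arm can. A call with a gripper value outside its range is refused whole. "jaw" is the closure, from -1 (fully open) to 1 (shut), set as the call begins (left out, the last holds). The fingers move at their own pace and stop on an object; "newtons" is the grip in N (left out, the last holds). Time passes only in rows, so rows that do not move let the fingers close, or fill a call up. It gives the time, the measured TCP pose, the force and the opening at its end, in the units of the state.
- state(): the state, without advancing time (a new reading comes with each control period).
- read_camera(name): name is "scene" or "top" or "wrist"; returns the picture (420x560x3 uint8, blue, green, red); there is no depth.
- camera_params(name): a dict with "K" (3x3 intrinsics, pixels), "rvec" (rotation vector, rad) and "tvec" (3), from world to camera coordinates, as OpenCV has them. Camera axes: x right, y down, z forward; pixel columns grow to the right and rows downward; lengths in m; the calibration is good to about 2 mm. A picture is of the moment at which its call begins: read the wrist's pose just before it. camera_params takes no time and is no camera call; for the wrist camera it gives the pose at the moment of the call.
- finish_job(): hands the job in, once; it reports no verdict.
The state is a dict: "time": time; "qpos": joint angles; "dq": joint speeds; "joint_torque": joint torques, N m; "eef_pos": TCP position; "tcp_rot": TCP orientation; "ft_force": force on the tool from outside, world axes, zero at the start; "ft_torque": the same for the moment, N m; "gripper_width": opening from 0.0 (shut) to 1.0 (fully open).
Only numpy, scipy, OpenCV 4.12 (cv2) and the standard library are available. Lean on these libraries where they do the work, as an engineer would, in place of code of your own. Each camera call takes 0.05 s, during which the arm holds its last target. There are 200 camera calls.

### The job

Close the open round tub with the lid that belongs to it, so that it sits flat, and let go of it. Then take the tag reader wand out of its cradle and, holding it upright, press its sprung nose lightly onto the middle of the flat tag disc on that lid, so that the nose is part-way in but not bottomed; finish while still holding it there. Be gentle with the lid, and leave the square tub and the square lid where they are.

Things in the scene. Friction and masses are not known exactly. Their poses are not given: they have to be found in the camera images.
- round_lid_knob (a point): Loose round grey lid, 0.09 to 0.18 kg: centre of its upright knob (22 mm dia, 36 tall), 34 mm above the lid's underside. Knob stands on a flange 104 mm dia, 6 thick (top 18 mm below this point); below it a plug 86 mm dia, 10 deep, that enters the tub. Starts plug down on the bench. z up, x towards the tag disc. Seated on the round tub, this point is 24 mm above the rim.
- round_lid_tag (a point): Middle of the top face of the tag disc on the round lid: a flat black rubber disc 28 mm in diameter that stands 2 mm proud of the flange, 34 mm from the knob's axis along the lid's x. z is up, square to the disc. It lies 16 mm below the level of round_lid_knob.
- round_tub_mouth (a point): Centre of the mouth, level with the rim, of the open round grey tub: 100 mm outside diameter, 92 mm inside, 60 mm tall, loose on the bench, about 0.8 kg with the steel part inside (which reaches only 23 mm above the bench). z is up.
- square_lid_knob (a point): Centre of the knob of the square grey lid (92 mm square, same knob, same heights as the round lid, its own tag disc). Leave it alone.
- square_tub_mouth (a point): Centre of the mouth of the open square grey tub, 88 mm square, 60 mm tall. Leave it alone.
- wand_grip (a point): Tag reader wand, upright, nose down in its cradle at the start: centre of its white cylindrical grip, 26 mm dia, 70 long, 101 mm above the bench at the start. Below this point along the axis: collar 34 mm dia from 35 to 41 mm, resting on the cradle's top; barrel 22 mm dia from 41 to 71 mm; then the nose. z up the axis, away from the nose. 0.13 kg.
- wand_tip (a point): Centre of the flat end face of the wand's nose, a steel pin 12 mm in diameter standing 20 mm out of the barrel when free: 91 mm below wand_grip along the wand's axis, less when pressed in.
- wand_nose (a joint): How far the sprung nose is pressed into the wand: 0 free, 0.012 m bottomed. It starts to move at about 1.5 N and takes about 5.1 N at 12 mm (0.3 N per mm).
- cradle: The fixed charging cradle: a grey block 76 mm square and 60 mm tall with an upright through hole 26 mm in diameter, in which the wand hangs by its collar; pull it straight up by at least 60 mm to clear. Origin at the centre of its underside on the bench, z up.
Not all that is in view belongs to the job. What is shaped like the part that bears wand_grip but red or yellow is not meant.

How it is judged:
On the way, in this order (a step that is already met when the one before it is completed fails the run):
1. the round lid sits flat on the round tub, let go, with the wand still in its cradle (horizontal distance between round_lid_knob and round_tub_mouth below 0.006 m and z of round_lid_knob in the frame of round_tub_mouth between 0.02 and 0.0275 m and angle between the z axis of round_lid_knob and the z axis of round_tub_mouth, either way round below 0.06 rad and angle between round_tub_mouth's own z axis and vertical below 0.06 rad and contact force between the fingers and round_lid below 0.05 N and horizontal distance between wand_grip and cradle below 0.02 m and z of wand_grip in the frame of cradle below 0.12 m), for 0.2 s.
2. the wand is drawn clear of its cradle in the fingers (z of wand_grip in the frame of cradle above 0.151 m and contact force between the fingers and wand above 1 N), for 0.1 s.
At the end, for the whole second after the job is handed in: Held 1 s: lid flat on the round tub (6 mm, 3.4 deg), touched by the wand only; wand gripped, within 8 deg of upright, nose centre within 8 mm of the tag disc's middle, 0.8 to 8 N, nose 1 to 11.7 mm in; square tub and lid within 30 mm of their places (horizontal distance between round_lid_knob and round_tub_mouth below 0.006 m and z of round_lid_knob in the frame of round_tub_mouth between 0.02 and 0.0275 m and angle between the z axis of round_lid_knob and the z axis of round_tub_mouth, either way round below 0.06 rad and angle between round_tub_mouth's own z axis and vertical below 0.06 rad and distance between wand_tip and round_lid_tag below 0.008 m and angle between wand_grip's own z axis and vertical below 0.14 rad and contact force between wand and round_lid between 0.8 and 8 N and value of joint wand_nose between 0.001 and 0.0117 m and contact force between the fingers and wand above 1 N and contact force between each of the arm, the fingers and round_lid below 0.05 N and contact force between wand and cradle below 0.05 N and distance of each of square_lid_knob, square_tub_mouth from where it was at the start of the episode below 0.03 m); the arm keeps its last pose, push and grip.
It fails at once if the square tub or the square lid is moved more than 30 mm (distance of any of square_lid_knob, square_tub_mouth from where it was at the start of the episode above 0.03 m).
It fails at once if the wand pushes on the round lid with more than 20 N (contact force between wand and round_lid above 20 N).
It fails at once if the robot presses on the round lid seated in the tub with more than 40 N (contact force between round_lid and round_tub above 40 N).
It also fails if it takes over 54 s, if anything falls off the work surface, if the arm or the gripper's body presses on something with over 40 N, if the wrist force passes 120 N, or if a joint passes its speed limit or range.

## Working session

There is one attempt and no reset: what is moved stays moved. The work goes in short steps, Python scripts to look and compute and a tool call to move; the robot and the scene stay as the last step left them, time stands still between calls to the robot, and variables do not carry over. Pictures are saved under pics/ and viewed, about 8 in all and at most 12, crops included, and the job is handed in when it is done.

Besides the shell and the picture viewer there is one more tool, called after "Emit:" as name(argument=value, ...), one argument or row to a line, values as JSON. send_rows: Moves the arm, as the interface text tells. Its arguments: {"type":"object","properties":{"plan":{"type":"array"},"jaw":{"type":"number"},"newtons":{"type":"number"}},"required":["plan"]}

```bash
mkdir -p pics; ls
python3 - <<'E'
from station import *
import cv2
s=state();print({k:s[k] for k in("time","eef_pos","tcp_rot","ft_force","gripper_width")})
for n in("scene","top"):
    cv2.imwrite(f"pics/{n}0.png",read_camera(n)); p=camera_params(n);print(n,p)
print(camera_params("wrist"))
E
```

```text
pics
{'time': 0.0, 'eef_pos': array([ 0.23527548, -0.6050954 ,  0.23013829]), 'tcp_rot': array([ 2.01932197,  0.38156088, -2.02040016]), 'ft_force': array([0.34641607, 0.74262542, 0.33578714]), 'gripper_width': 0.9988737135820188}
scene {'K': array([[439.06609444,   0.        , 272.64583795],
       [  0.        , 439.06609444, 199.65161196],
       [  0.        ,   0.        ,   1.        ]]), 'rvec': array([ 0.75360334,  2.65982394, -0.99297234]), 'tvec': array([ 0.49117555, -0.07304304,  1.25834966])}
top {'K': array([[397.09019492,   0.        , 280.23535454],
       [  0.        , 397.09019492, 212.96260351],
       [  0.        ,   0.        ,   1.        ]]), 'rvec': array([ 2.19857108, -2.14247075,  0.06233612]), 'tvec': array([-0.10520421,  0.52914901,  0.88146913])}
{'K': array([[302.40122001,   0.        , 272.81195055],
       [  0.        , 302.40122001, 210.33982219],
       [  0.        ,   0.        ,   1.        ]]), 'rvec': array([-2.39541773,  1.63833743,  0.23428322]), 'tvec': array([-0.64864181, -0.03752877,  0.38000129])}
```

View pics/scene0.png

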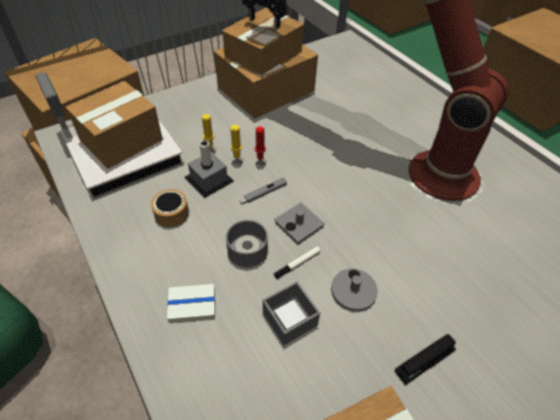

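View pics/top0.png

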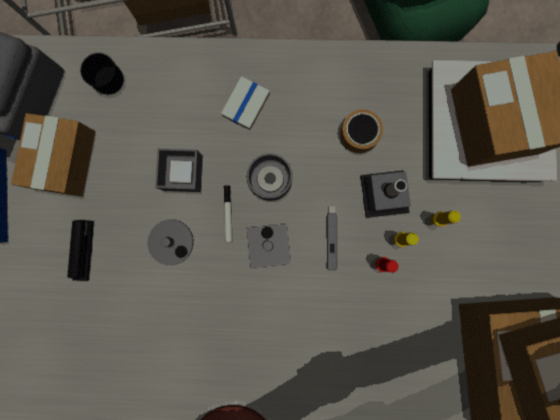

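Candidates in the top view:
- **Round lid:** (170,242). It could be confused with the square lid at (268,246).
- **Round tub:** (269,177). The square tub at (179,171) and the wooden bowl at (361,130) are the lookalikes.
- **White wand in the cradle:** (390,190). The yellow ones at (447,218) and (405,239) and the red one at (387,265) are decoys.

By the description I choose the round grey lid, the round grey tub and the white wand. I'll check these in one close crop with the models overlaid.

```bash
cat > h.py <<'E'
import numpy as np, cv2
from station import *
def cam(n):
    p=camera_params(n);return p["K"],cv2.Rodrigues(p["rvec"])[0],np.array(p["tvec"]).ravel()
def back(c,uv,z):
    K,R,t=c;d=R.T@np.linalg.inv(K)@np.array([uv[0],uv[1],1.]);o=-R.T@t
    return o+d*(z-o[2])/d[2]
def proj(c,X):
    K,R,t=c;q=(np.atleast_2d(X)@R.T+t)@K.T;return q[:,:2]/q[:,2:]
def circ(x,y,z,r):
    a=np.linspace(0,2*np.pi,73);return np.c_[x+r*np.cos(a),y+r*np.sin(a),a*0+z]
def draw(im,c,X,o,s,col):
    p=(proj(c,X)-o+.5)*s-.5
    cv2.polylines(im,[np.round(p*8).astype(np.int32)],False,col,1,cv2.LINE_AA,3)
def crop(im,o,w,h,s): 
    return cv2.resize(im[o[1]:o[1]+h,o[0]:o[0]+w],None,fx=s,fy=s,interpolation=cv2.INTER_CUBIC)
E
python3 - <<'E'
from h import *
c=cam("top");im=cv2.imread("pics/top0.png")
L=back(c,(170.5,242),.016);k=back(c,(168,242),.052);tg=back(c,(181,252),.018)
T=back(c,(269.5,177),.06);W=back(c,(400.5,185.5),.136)
C=back(c,(388,192),.06)
print("lid",L,"knob",k,"tag",tg,"d",np.hypot(*(tg-L)[:2]),"tub",T,"wand",W,"cradle",C)
out=[]
def tile(o,ds):
    t=crop(im,o,80,80,4)
    for X in ds: draw(t,c,X,np.array(o),4,(0,255,0))
    out.append(t)
tile((130,202),[circ(*L[:2],.016,.052),circ(*L[:2],.052,.011),circ(*tg[:2],.018,.014)])
tile((229,137),[circ(*T[:2],.06,.050),circ(*T[:2],.06,.046),circ(*T[:2],0,.05)])
tile((350,150),[circ(*W[:2],.136,.013),circ(*W[:2],.066,.017)])
x,y=C[:2]
cv2.imwrite("pics/c1.png",np.hstack(out[:2])) if 0 else cv2.imwrite("pics/c1.png",np.hstack([cv2.resize(t,(266,266)) if 0 else t for t in out])[:, :960])
i=cv2.imread("pics/c1.png");cv2.imwrite("pics/c1.png",cv2.resize(i,(798,266),interpolation=cv2.INTER_AREA))
E
```

```text
lid [0.45936059 0.15694489 0.016     ] knob [0.45927291 0.15172231 0.052     ] tag [0.43739358 0.13129407 0.018     ] d 0.0337714989181815 tub [ 0.60675861 -0.06684128  0.06      ] wand [ 0.58287091 -0.33018649  0.136     ] cradle [ 0.57989228 -0.32453946  0.06      ]
```

View pics/c1.png

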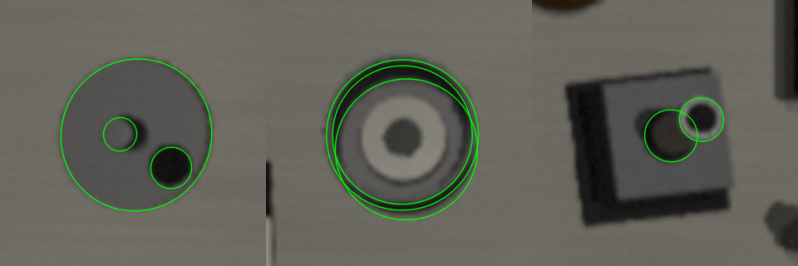

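The crop shows the round lid with its knob at about (120,134), the tag disc at (171,168), the tub rim circles fitting, and the white wand's top at (702,119) on the cradle. The tag-to-knob distance measures 33.8 mm against the specified 34 mm, so the choice holds.

Run:
```python
from h import *
s=state();R=cv2.Rodrigues(s["tcp_rot"])[0];print(R.round(3),s["qpos"].round(3) if hasattr(s["qpos"],'round') else s["qpos"])
K,Rc,t=cam("wrist");o=-Rc.T@t
print("cam in tool",R.T@(o-s["eef_pos"]),"axes(cols)",(R.T@Rc.T).round(3))
c=cam("top");print(proj(c,np.array([s["eef_pos"]])))
for z in(0.,.1,.2,.25):print(z,[back(c,p,z)[:2].round(3) for p in((460,303),(475,415))])
```

```text
[[-0.001  0.362 -0.932]
 [ 0.002 -0.932 -0.362]
 [-1.    -0.002  0.   ]] [ 1.174  0.616 -0.013  1.425  0.008  1.103 -0.04 ]
cam in tool [-1.43765563e-01 -1.12328783e-04 -6.91383820e-02] axes(cols) [[-0.    -0.277  0.961]
 [ 1.    -0.    -0.   ]
 [ 0.     0.961  0.277]]
[[583.22084429 389.2195052 ]]
0.0 [array([ 0.34 , -0.502]), array([ 0.097, -0.533])]
0.1 [array([ 0.353, -0.46 ]), array([ 0.136, -0.487])]
0.2 [array([ 0.366, -0.417]), array([ 0.176, -0.441])]
0.25 [array([ 0.373, -0.396]), array([ 0.196, -0.418])]
```

Emit:
send_rows(
  plan=[
    {"linear": [-0.04,0,0],"roll": 0},
    {"linear": [-0.04,0,0],"roll": 0},
    {"linear": [0,-0.02,-0.03],"roll": 0},
    {"linear": [0,-0.0245,-0.036],"roll": 0},
    {"linear": [0,-0.0245,-0.036],"roll": 0},
  ],
  jaw=-1,
)

```text
time: 0.6
eef_pos: [0.3059, -0.5033, 0.3109]
tcp_rot: [2.02, 0.378, -2.02]
ft_force: [0.4, 0.1, 0.6]
gripper_width: 1.0
```

Emit:
send_rows(
  plan=[
    {"linear": [0,-0.0245,-0.036],"roll": 0},
    {"linear": [0,-0.0245,-0.036],"roll": 0},
    {"linear": [0,-0.0245,-0.036],"roll": 0},
    {"linear": [0,-0.0245,-0.036],"roll": 0},
    {"linear": [0,-0.0245,-0.036],"roll": 0},
  ],
)

```text
time: 1.1
eef_pos: [0.4294, -0.3234, 0.3109]
tcp_rot: [2.019, 0.379, -2.02]
ft_force: [0.4, -0.5, 0.4]
gripper_width: 1.002
```

Emit:
send_rows(
  plan=[
    {"linear": [0.01,-0.0245,-0.036],"roll": 0},
    {"linear": [0.02,-0.0245,-0.036],"roll": 0},
    {"linear": [0.02,-0.0245,-0.036],"roll": 0},
    {"linear": [0.02,-0.0245,-0.036],"roll": 0},
    {"linear": [0.02,-0.0245,-0.036],"roll": 0},
  ],
)

```text
time: 1.6
eef_pos: [0.5528, -0.1443, 0.2203]
tcp_rot: [2.018, 0.379, -2.02]
ft_force: [0.5, -1.3, -0.3]
gripper_width: 0.997
```

Emit:
send_rows(
  plan=[
    {"linear": [0.02,-0.0175,-0.026],"roll": 0},
    {"linear": [0.02,-0.0175,-0.026],"roll": 0},
    {"linear": [0.02,-0.0175,-0.026],"roll": 0},
    {"linear": [0,0,0],"roll": 0},
    {"linear": [0,0,0],"roll": 0},
  ],
)

```text
time: 2.1
eef_pos: [0.6055, -0.0677, 0.1602]
tcp_rot: [2.015, 0.381, -2.02]
ft_force: [-0.3, -0.9, -0.0]
gripper_width: 1.003
```

```bash
cat > wl.py <<'E'
from h import *
import sys
def snap(name):
    c=cam("wrist");s=state();im=read_camera("wrist");cv2.imwrite(f"pics/{name}.png",im)
    np.savez(f"pics/{name}.npz",K=c[0],R=c[1],t=c[2],p=s["eef_pos"],r=s["tcp_rot"])
    print(s["time"],s["eef_pos"].round(4));return c,im,s
E
python3 - <<'E'
from wl import *
c,im,s=snap("wtub")
X=circ(.6068,-.0668,.06,.05);Y=circ(.6068,-.0668,.06,.046)
for q in(X,Y):draw(im,c,q,np.zeros(2),1,(0,255,0))
cv2.imwrite("pics/wtub_o.png",im)
E
```

```text
2.1 [ 0.6055 -0.0677  0.1602]
```

View pics/wtub_o.png

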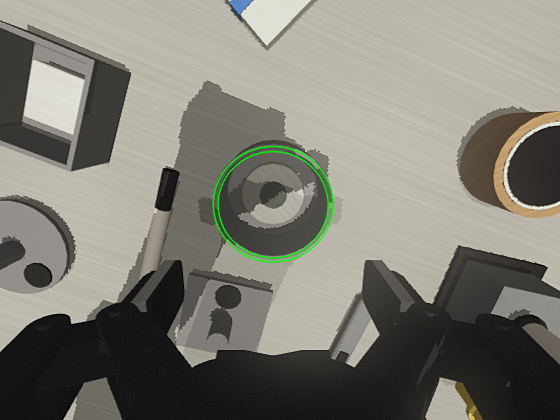

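The wrist view shows the tub rim at about (273,205), and the projected rim fits it within about 2 px. I'll refine this numerically.

```bash
cat >> wl.py <<'E'
from scipy.ndimage import map_coordinates
from scipy.optimize import minimize
def fit(c,im,circles,x0,w=.008):
    """centre (x,y) maximising mean gradient magnitude along given (dx,dy,z,r) circles: grid + refine"""
    g=cv2.GaussianBlur(cv2.cvtColor(im,cv2.COLOR_BGR2GRAY).astype(float),(0,0),1.0)
    G=np.hypot(cv2.Sobel(g,-1,1,0),cv2.Sobel(g,-1,0,1)); G=np.minimum(G,100)
    def f(p): return -sum(map_coordinates(G,proj(c,circ(p[0]+dx,p[1]+dy,z,r))[:,::-1].T,order=1).mean() for dx,dy,z,r in circles)
    gr=np.arange(-w,w+1e-6,.001)
    b=min(((f((x0[0]+a,x0[1]+d)),a,d) for a in gr for d in gr))
    m=minimize(f,(x0[0]+b[1],x0[1]+b[2]),method="Nelder-Mead",options=dict(initial_simplex=[(x0[0]+b[1]+i,x0[1]+b[2]+j) for i,j in((0,0),(.0007,0),(0,.0007))]))
    return m.x.round(4),-m.fun
def load(n):
    d=np.load(f"pics/{n}.npz");return (d["K"],d["R"],d["t"]),cv2.imread(f"pics/{n}.png")
E
python3 - <<'E'
from wl import *
c,im=load("wtub");ct=cam("top");it=cv2.imread("pics/top0.png")
x0=(.6068,-.0668)
for cs in([(0,0,.06,.05)],[(0,0,.06,.046)],[(0,0,.06,.05),(0,0,.06,.046)]):
    print(fit(c,im,cs,x0),fit(ct,it,cs,x0))
print(fit(ct,it,[(0,0,.016,.052)],(.4594,.1569)))
E
```

```text
(array([ 0.6085, -0.066 ]), np.float64(75.37596378935473)) (array([ 0.6044, -0.0664]), np.float64(97.69559629148793))
(array([ 0.6093, -0.0659]), np.float64(73.14348496131126)) (array([ 0.5976, -0.0682]), np.float64(89.56157164404814))
(array([ 0.6087, -0.066 ]), np.float64(146.44196911840044)) (array([ 0.6074, -0.066 ]), np.float64(166.3610304952333))
(array([0.4602, 0.1566]), np.float64(65.97721904842739))
```

Emit:
send_rows(
  plan=[
    {"linear": [0,-0.0374,0.0078],"roll": 0},
    {"linear": [0,-0.0374,0.0078],"roll": 0},
    {"linear": [0,-0.0374,0.0078],"roll": 0},
    {"linear": [0,-0.0374,0.0078],"roll": 0},
    {"linear": [0,-0.0374,0.0078],"roll": 0},
  ],
)

```text
time: 2.65
eef_pos: [0.5015, 0.0907, 0.1625]
tcp_rot: [2.023, 0.374, -2.018]
ft_force: [-0.3, 0.7, 0.5]
gripper_width: 1.001
```

Emit:
send_rows(
  plan=[
    {"linear": [0,-0.0374,0.0078],"roll": 0},
    {"linear": [0,-0.0374,0.0078],"roll": 0},
    {"linear": [0,0,0],"roll": -7},
    {"linear": [0,0,0],"roll": -7},
    {"linear": [0,0,0],"roll": -7},
  ],
)

```text
time: 3.15
eef_pos: [0.4608, 0.1543, 0.1625]
tcp_rot: [1.791, 0.693, -1.787]
ft_force: [-0.4, 0.5, -0.4]
gripper_width: 0.997
```

Emit:
send_rows(
  plan=[
    {"linear": [0,0,0],"roll": -7},
    {"linear": [0,0,0],"roll": 0},
    {"linear": [0,0,0],"roll": 0},
    {"linear": [0,0,0],"roll": 0},
    {"linear": [0,0,0],"roll": 0},
  ],
)

```text
time: 3.65
eef_pos: [0.4604, 0.1554, 0.1615]
tcp_rot: [1.712, 0.783, -1.712]
ft_force: [-0.5, -0.1, 0.2]
gripper_width: 1.001
```

Run:
```python
from wl import *
c,im,s=snap("wlid");R=cv2.Rodrigues(s["tcp_rot"])[0]
x0=(.46,.1567)
a,_=fit(c,im,[(0,0,.016,.052)],x0);print("flange",a)
print("knob",fit(c,im,[(0,0,.052,.011)],x0))
th,b=max((( -130.6+d, fit(c,im,[(.034*np.cos(np.radians(-130.6+d)),.034*np.sin(np.radians(-130.6+d)),.018,.014)],a,.001)[1]) for d in range(-8,9,2)),key=lambda q:q[1]);print("tag ang",th,b)
d=np.r_[a,0]-np.r_[s["eef_pos"][:2],0];print("tool yz err",R.T@d, "jaw yaw",np.degrees(np.arctan2(R[1,1],R[0,1])), R.round(4))
for q in(circ(*a,.016,.052),circ(*a,.052,.011)):draw(im,c,q,np.zeros(2),1,(0,255,0))
cv2.imwrite("pics/wlid_o.png",im)
```

```text
3.65 [0.4604 0.1554 0.1615]
flange [0.4579 0.1591]
knob (array([0.4577, 0.1586]), np.float64(39.4735353418545))
tag ang -130.6 85.0781671650604
tool yz err [-1.47167688e-06 -4.26424166e-03 -1.16371791e-03] jaw yaw -40.84301248757265 [[ 4.000e-04  7.565e-01 -6.540e-01]
 [-1.000e-04 -6.540e-01 -7.565e-01]
 [-1.000e+00  4.000e-04 -1.000e-04]]
```

View pics/wlid_o.png

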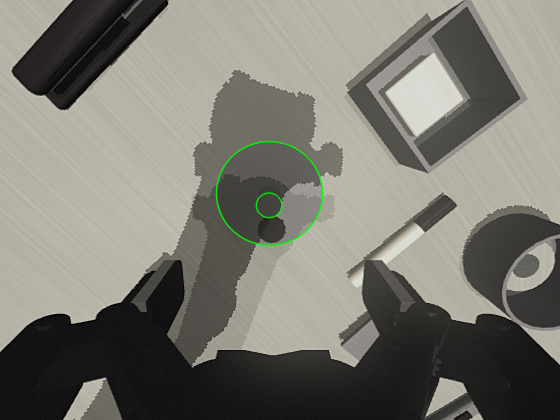

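The view shows the lid's flange at (269,193), the knob at (269,205) and the tag at (271,229), with the fingers' midline at about column 274. Wrist and top fits agree within about 3 mm, and the residual lies mostly along the jaw axis, where closing self-centres. I'll descend.

Emit:
send_rows(
  plan=[
    {"linear": [0,-0.0035,-0.001],"roll": 0},
    {"linear": [0.03,0,0],"roll": 0},
    {"linear": [0.03,0,0],"roll": 0},
    {"linear": [0.03,0,0],"roll": 0},
    {"linear": [0,0,0],"roll": 0},
  ],
)

```text
time: 4.2
eef_pos: [0.4555, 0.1581, 0.0684]
tcp_rot: [1.703, 0.785, -1.718]
ft_force: [-0.6, -0.4, 0.5]
gripper_width: 0.999
```

Emit:
send_rows(
  plan=[
    {"linear": [0.02,0,0],"roll": 0},
    {"linear": [0.015,0,0],"roll": 0},
    {"linear": [0.01,0,0],"roll": 0},
    {"linear": [0.0045,0,0],"roll": 0},
    {"linear": [0,0,0],"roll": 0},
  ],
)

```text
time: 4.7
eef_pos: [0.4584, 0.159, 0.0221]
tcp_rot: [1.711, 0.784, -1.711]
ft_force: [0.1, 0.5, -0.3]
gripper_width: 0.997
```

Emit:
send_rows(
  plan=[
    {"linear": [0,0,0],"roll": 0},
    {"linear": [0,0,0],"roll": 0},
    {"linear": [0,0,0],"roll": 0},
    {"linear": [0,0,0],"roll": 0},
    {"linear": [0,0,0],"roll": 0},
  ],
  jaw=1,
  newtons=25,
)

```text
time: 5.2
eef_pos: [0.4584, 0.1588, 0.0222]
tcp_rot: [1.711, 0.784, -1.711]
ft_force: [-1.1, -0.2, 3.1]
gripper_width: 0.247
```

Emit:
send_rows(
  plan=[
    {"linear": [0,0,0],"roll": 0},
    {"linear": [0,0,0],"roll": 0},
    {"linear": [0,0,0],"roll": 0},
    {"linear": [0,0,0],"roll": 0},
    {"linear": [0,0,0],"roll": 0},
  ],
)

```text
time: 5.7
eef_pos: [0.4584, 0.1588, 0.0222]
tcp_rot: [1.711, 0.784, -1.71]
ft_force: [-1.9, -1.0, 5.8]
gripper_width: 0.249
```

Emit:
send_rows(
  plan=[
    {"linear": [-0.01,0,0],"roll": 0},
    {"linear": [-0.03,0,0],"roll": 0},
    {"linear": [-0.04,0,0],"roll": 0},
    {"linear": [-0.04,0,0],"roll": 0},
    {"linear": [-0.01,0,0],"roll": 0},
  ],
)

```text
time: 6.2
eef_pos: [0.4604, 0.1598, 0.1559]
tcp_rot: [1.718, 0.784, -1.703]
ft_force: [0.7, 0.8, -0.1]
gripper_width: 0.247
```

Emit:
send_rows(
  plan=[
    {"linear": [0,0,0],"roll": 0},
    {"linear": [0,0,0],"roll": 0},
    {"linear": [0,0,0],"roll": 0},
    {"linear": [0,0,0],"roll": 0},
    {"linear": [0,0,0],"roll": 0},
  ],
)

```text
time: 6.7
eef_pos: [0.4577, 0.1586, 0.1508]
tcp_rot: [1.709, 0.785, -1.713]
ft_force: [-0.6, -1.0, 0.0]
gripper_width: 0.249
```

Run:
```python
from wl import *
c,im,s=snap("wheld");p=s["eef_pos"];R=cv2.Rodrigues(s["tcp_rot"])[0];print(p)
for z in(-.004,-.006,-.008):
  print(z,fit(c,im,[(0,0,p[2]+z,.052)],p[:2],.01))
for q in(circ(*p[:2],p[2]-.006,.052),circ(*p[:2],p[2]-.022,.043)):draw(im,c,q,np.zeros(2),1,(0,255,0))
cv2.imwrite("pics/wheld_o.png",im)
t=read_camera("top");cv2.imwrite("pics/top1.png",t)
```

```text
6.7 [0.4577 0.1586 0.1508]
[0.45769106 0.15862271 0.15080127]
-0.004 (array([0.4572, 0.1592]), np.float64(62.07188008555134))
-0.006 (array([0.457 , 0.1591]), np.float64(70.12197502178601))
-0.008 (array([0.4568, 0.1588]), np.float64(63.983366478145626))
```

View pics/wheld_o.png

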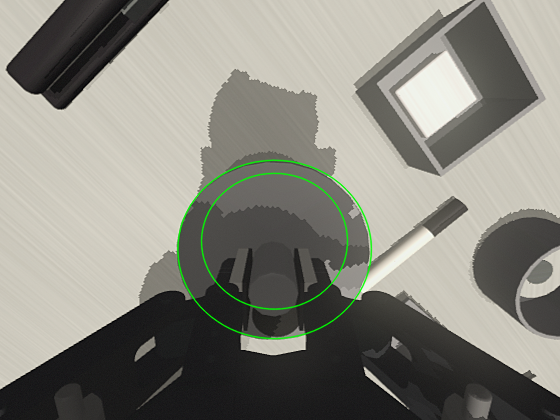

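The lid is held level and centred: the projected flange circle about (275,249) fits, with its fitted centre within 1 mm of the TCP. Next I carry it over the tub.

Emit:
send_rows(
  plan=[
    {"linear": [0,0.016,0.0045],"roll": 0},
    {"linear": [0,0.0325,0.009],"roll": 0},
    {"linear": [0,0.0325,0.009],"roll": 0},
    {"linear": [0,0.0325,0.009],"roll": 0},
    {"linear": [0,0.0325,0.009],"roll": 0},
  ],
)

```text
time: 7.3
eef_pos: [0.543, 0.0316, 0.1516]
tcp_rot: [1.711, 0.785, -1.711]
ft_force: [0.1, 0.1, -0.4]
gripper_width: 0.25
```

Emit:
send_rows(
  plan=[
    {"linear": [0,0.0325,0.009],"roll": 0},
    {"linear": [0,0.0325,0.009],"roll": 0},
    {"linear": [0,0.0325,0.009],"roll": 0},
    {"linear": [0,0.0175,0.004],"roll": 0},
    {"linear": [0,0,0],"roll": 0},
  ],
)

```text
time: 7.8
eef_pos: [0.6102, -0.07, 0.151]
tcp_rot: [1.714, 0.778, -1.715]
ft_force: [-0.0, 0.3, -1.5]
gripper_width: 0.248
```

Emit:
send_rows(
  plan=[
    {"linear": [0.02,0,0],"roll": 0},
    {"linear": [0.02,0,0],"roll": 0},
    {"linear": [0.01,0,0],"roll": 0},
    {"linear": [0,0,0],"roll": 0},
    {"linear": [0,0,0],"roll": 0},
  ],
)

```text
time: 8.3
eef_pos: [0.6095, -0.0649, 0.1023]
tcp_rot: [1.711, 0.785, -1.71]
ft_force: [0.4, 0.2, -1.0]
gripper_width: 0.245
```

Run:
```python
from wl import *
c,im,s=snap("wover");p=s["eef_pos"];R=cv2.Rodrigues(s["tcp_rot"])[0]
d=np.r_[.6085-p[0],-.0663-p[1],0];print("tool err",(R.T@d).round(4),R[:,1:].round(3))
print("lid fit",fit(c,im,[(0,0,p[2]-.006,.052)],p[:2],.01))
x0=(.6085,-.0663)
for q in(circ(*x0,.06,.05),circ(*x0,0,.05),circ(*p[:2],p[2]-.006,.052)):draw(im,c,q,np.zeros(2),1,(0,255,0))
cs=cam("scene");sc=read_camera("scene");o=np.array([197,182]);k=crop(sc,o,100,105,4)
for q in(circ(*x0,.06,.05),circ(*p[:2],p[2]-.006,.052)):draw(k,cs,q,o,4,(0,255,0))
cv2.imwrite("pics/wover_o.png",np.hstack([crop(im,(100,60),350,360,1.166)[:420],k]))
```

```text
8.3 [ 0.6095 -0.0649  0.1023]
tool err [-0.      0.0002  0.0017] [[ 0.758 -0.652]
 [-0.652 -0.758]
 [ 0.    -0.001]]
lid fit (array([ 0.6084, -0.0651]), np.float64(68.9022225643049))
```

View pics/wover_o.png

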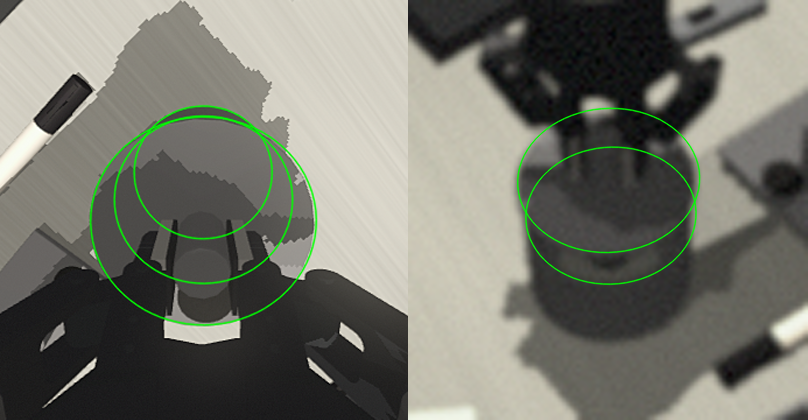

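The wrist view (left) shows the held lid's flange fitted by its circle, and the scene view (right) shows the tub rim fitted by its own. The remaining error is about 1 to 2 mm against 3 mm clearance. I'll correct it and lower slowly.

Emit:
send_rows(
  plan=[
    {"linear": [0.008,0.0002,0.0012],"roll": 0},
    {"linear": [0.008,0,0],"roll": 0},
    {"linear": [0.003,0,0],"roll": 0},
    {"linear": [0.002,0,0],"roll": 0},
    {"linear": [0,0,0],"roll": 0},
  ],
)

```text
time: 8.9
eef_pos: [0.6085, -0.0668, 0.0804]
tcp_rot: [1.71, 0.785, -1.712]
ft_force: [0.6, -0.3, -0.9]
gripper_width: 0.249
```

Emit:
send_rows(
  plan=[
    {"linear": [0.001,0,0],"roll": 0},
    {"linear": [0.001,0,0],"roll": 0},
    {"linear": [0.001,0,0],"roll": 0},
    {"linear": [0.001,0,0],"roll": 0},
    {"linear": [0,0,0],"roll": 0},
  ],
)

```text
time: 9.4
eef_pos: [0.6086, -0.0669, 0.0767]
tcp_rot: [1.711, 0.784, -1.711]
ft_force: [-0.4, 0.7, -1.1]
gripper_width: 0.247
```

Emit:
send_rows(
  plan=[
    {"linear": [0.001,0,0],"roll": 0},
    {"linear": [0.001,0,0],"roll": 0},
    {"linear": [0.001,0,0],"roll": 0},
    {"linear": [0.0005,0,0],"roll": 0},
    {"linear": [0,0,0],"roll": 0},
  ],
)

```text
time: 9.9
eef_pos: [0.6086, -0.0668, 0.0732]
tcp_rot: [1.711, 0.784, -1.711]
ft_force: [0.1, 0.5, -0.6]
gripper_width: 0.249
```

Emit:
send_rows(
  plan=[
    {"linear": [0.0005,0,0],"roll": 0},
    {"linear": [0.0005,0,0],"roll": 0},
    {"linear": [0,0,0],"roll": 0},
    {"linear": [0,0,0],"roll": 0},
    {"linear": [0,0,0],"roll": 0},
  ],
)

```text
time: 10.4
eef_pos: [0.6087, -0.0668, 0.0723]
tcp_rot: [1.711, 0.784, -1.711]
ft_force: [-0.4, 0.2, -0.2]
gripper_width: 0.249
```

Emit:
send_rows(
  plan=[
    {"linear": [0,0,0],"roll": 0},
    {"linear": [0,0,0],"roll": 0},
    {"linear": [0,0,0],"roll": 0},
    {"linear": [0,0,0],"roll": 0},
    {"linear": [0,0,0],"roll": 0},
  ],
  jaw=-1,
)

```text
time: 10.9
eef_pos: [0.6087, -0.0668, 0.0724]
tcp_rot: [1.711, 0.784, -1.711]
ft_force: [-0.7, 0.4, 0.5]
gripper_width: 1.001
```

Emit:
send_rows(
  plan=[
    {"linear": [-0.01,0,0],"roll": 0},
    {"linear": [-0.03,0,0],"roll": 0},
    {"linear": [-0.04,0,0],"roll": 0},
    {"linear": [-0.04,0,0],"roll": 0},
    {"linear": [-0.02,0,0],"roll": 0},
  ],
)

```text
time: 11.4
eef_pos: [0.6106, -0.0666, 0.2173]
tcp_rot: [1.716, 0.781, -1.704]
ft_force: [0.1, -0.2, 0.9]
gripper_width: 0.999
```

Emit:
send_rows(
  plan=[
    {"linear": [0,0,0],"roll": 0},
    {"linear": [0,0,0],"roll": 0},
    {"linear": [0,0,0],"roll": 0},
    {"linear": [0,0,0],"roll": 0},
    {"linear": [0,0,0],"roll": 0},
  ],
)

```text
time: 11.9
eef_pos: [0.6081, -0.0668, 0.2111]
tcp_rot: [1.709, 0.786, -1.713]
ft_force: [0.6, 0.1, -0.0]
gripper_width: 0.996
```

Run:
```python
from wl import *
c,im,s=snap("wseat");p=s["eef_pos"]
x0=(.6085,-.0665)
for z in(.064,.066,.070):print("flange",z,fit(c,im,[(0,0,z,.052)],x0))
a=fit(c,im,[(0,0,.066,.052)],x0)[0]
print("knob",fit(c,im,[(0,0,.102,.011)],x0))
t0=a+.034*np.array([np.cos(np.radians(-130.6)),np.sin(np.radians(-130.6))])
t=fit(c,im,[(0,0,.068,.014)],t0)[0];print("tag",t,np.hypot(*(t-a)))
tc=cam("top");ti=read_camera("top");cv2.imwrite("pics/top2.png",ti)
print("top flange",fit(tc,ti,[(0,0,.066,.052)],x0),"tag",fit(tc,ti,[(0,0,.068,.014)],t))
for q in(circ(*a,.066,.052),circ(*t,.068,.014),circ(*a,.102,.011)):draw(im,c,q,np.zeros(2),1,(0,255,0))
cs=cam("scene");sc=read_camera("scene");o=np.array([197,192]);k=crop(sc,o,90,105,4)
for q in(circ(*a,.06,.05),circ(*a,.066,.052)):draw(k,cs,q,o,4,(0,255,0))
cv2.imwrite("pics/wseat_o.png",np.hstack([im[:,60:480],k])[:, :800])
```

```text
11.9 [ 0.6081 -0.0668  0.2111]
flange 0.064 (array([ 0.6073, -0.0672]), np.float64(74.78888907349578))
flange 0.066 (array([ 0.6075, -0.0669]), np.float64(74.82857679055736))
flange 0.07 (array([ 0.6089, -0.0654]), np.float64(73.22508982976332))
knob (array([ 0.6119, -0.0617]), np.float64(64.92580676580654))
tag [ 0.5867 -0.0938] 0.034003676271838625
top flange (array([ 0.6047, -0.0667]), np.float64(22.097383263295168)) tag (array([ 0.5979, -0.1067]), np.float64(44.54250549075269))
```

View pics/wseat_o.png

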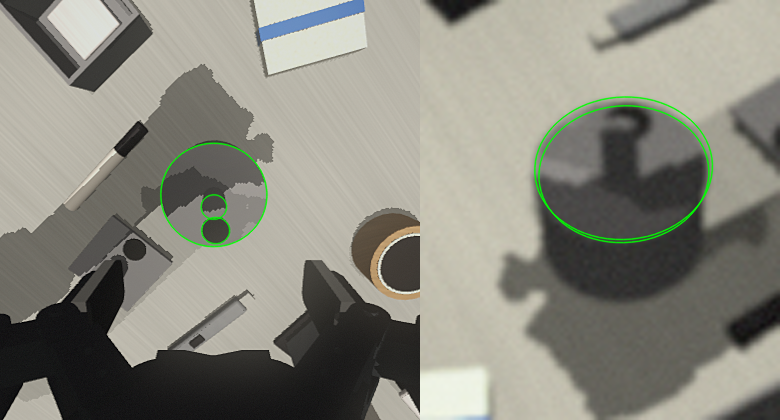

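The lid is seated flat: the flange circle at (214,195) fits, the tag is at (216,231) and measures 34.0 mm from the flange centre, and the scene view shows the flange level on the rim. The wand is next.

Emit:
send_rows(
  plan=[
    {"linear": [0,0.011,0.0154],"roll": 0},
    {"linear": [0,0.0219,0.0308],"roll": 0},
    {"linear": [0,0.0219,0.0308],"roll": 0},
    {"linear": [0,0.0219,0.0308],"roll": 0},
    {"linear": [0,0.0219,0.0308],"roll": 0},
  ],
)

```text
time: 12.55
eef_pos: [0.5927, -0.2376, 0.2123]
tcp_rot: [1.711, 0.784, -1.711]
ft_force: [1.0, -1.2, 0.1]
gripper_width: 1.001
```

Emit:
send_rows(
  plan=[
    {"linear": [0,0.0219,0.0308],"roll": 0},
    {"linear": [0,0.0219,0.0308],"roll": 0},
    {"linear": [0,0.011,0.0154],"roll": 0},
    {"linear": [0,0,0],"roll": 0},
    {"linear": [0,0,0],"roll": 0},
  ],
)

```text
time: 13.05
eef_pos: [0.5847, -0.3283, 0.2121]
tcp_rot: [1.712, 0.788, -1.709]
ft_force: [0.5, 0.9, -0.5]
gripper_width: 1.001
```

Run:
```python
from wl import *
c,im,s=snap("wwand");p=s["eef_pos"];R=cv2.Rodrigues(s["tcp_rot"])[0]
x0=(.583,-.330)
a=fit(c,im,[(0,0,.136,.013)],x0,.01);print("wand top",a)
print("collar",fit(c,im,[(0,0,.066,.017)],x0,.01))
a=a[0];print("tool err",R.T@np.r_[a-p[:2],0])
for q in(circ(*a,.136,.013),circ(*a,.066,.017)):draw(im,c,q,np.zeros(2),1,(0,255,0))
cv2.imwrite("pics/wwand_o.png",im)
```

```text
13.05 [ 0.5847 -0.3283  0.2121]
wand top (array([ 0.5805, -0.3352]), np.float64(69.99022723527368))
collar (array([ 0.5825, -0.3304]), np.float64(72.20844951530123))
tool err [-1.88190370e-05  1.36635162e-03  7.96243587e-03]
```

View pics/wwand_o.png

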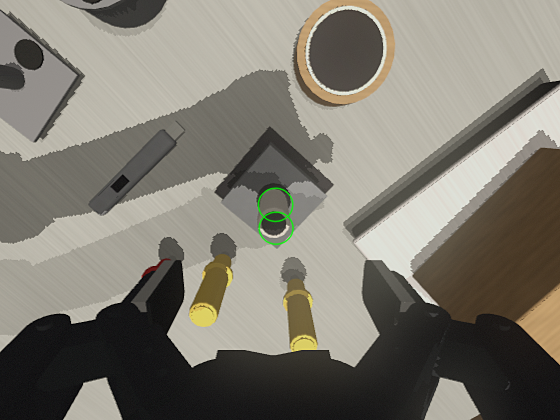

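Run:
```python
from wl import *
c,im=load("wwand");d=np.load("pics/wwand.npz");R=cv2.Rodrigues(d["r"])[0];p=d["p"]
w=np.array([.5825,-.3304,0])
print("wand tool",R.T@np.r_[(w-p)[:2],0],proj(c,[np.r_[w[:2],.136]]))
tc=cam("top")
for n,uv in(("yA",(222,245)),("yB",(293,270))):
    b=back(c,uv,0);print(n,b.round(3),(R.T@(b-w)).round(3))
for uv in((205,315),(302,347)):
    for z in(.08,.1,.12):print(uv,z,back(c,uv,z).round(3))
g=cv2.cvtColor(im,cv2.COLOR_BGR2GRAY)
for r in range(195,250,3):print(r,g[r,250:300:3])
```

```text
wand tool [-5.96332649e-06 -2.44954084e-04  3.01839616e-03] [[273.50819633 221.80772988]]
yA [ 0.484 -0.345  0.   ] [-0.    -0.065  0.075]
yB [ 0.53  -0.431  0.   ] [-0.     0.025  0.11 ]
(205, 315) 0.08 [ 0.449 -0.376  0.08 ]
(205, 315) 0.1 [ 0.462 -0.368  0.1  ]
(205, 315) 0.12 [ 0.475 -0.361  0.12 ]
(302, 347) 0.08 [ 0.501 -0.473  0.08 ]
(302, 347) 0.1 [ 0.51  -0.459  0.1  ]
(302, 347) 0.12 [ 0.519 -0.445  0.12 ]
195 [128 130 137  48  78 101 102 102 102 102 102 103  60  44 134 131 132]
198 [130 128  88  44 103 102 101 102 103 104 103 102  81  54 134 132 134]
201 [130 130  94  56 102 102 101 103 103 103 102 103 106  60 135 132 133]
204 [129 128 136  75 100 103 103 104 104 103 104 103 106  53 135 134 133]
207 [128 128 130  91 101 102 102 106 111 106 103 104 104 125 134 132 131]
210 [128 128 128 102 102 117 119 122 120 122 120 109 102 130 132 132 132]
213 [128 129 130  98 117 122  40  48  48  47  84 120 110 124 132 133 133]
216 [127 128 130 106 121  44  49  51  51  50  52  67 120 111 131 132 133]
219 [125 128 126 116  64  51  50  50  51  54  54  52 117 103 132 132 134]
222 [127 128 133 118  42  53  52  53  54  53  56  55 109 109 130 131 133]
225 [125 127 130 117  51  52  54  54  55  56  55  54 221 119 129 130 131]
228 [166 125 128 217 104  52  53  54  54  57  55  62 204 133 131 141 183]
231 [161 165 132 123 216  69  63  69  71  67  61 210 168 130 129 184 182]
234 [163 161 164 140 136 215 151  83  75 102 211 215 130 127 180 185 180]
237 [159 163 161 164 154 125 135 191 213 185 123 129 128 188 183 176 187]
240 [160 160 162 162 164 167 128 130 129 131 130 127 183 178 185 182 177]
243 [161 159 160 163 163 162 164 129 129 130 126 183 182 182 179 185 182]
246 [159 160 160 161 162 180 183 185 140 126 176 180 182 181 182 181 185]
249 [183 183 184 180 183 183 183 182 183 186 180 179 181 182 181 181 181]
```

The view shows the white wand's top ring centred at about (274,223) in the cradle, which matches the collar fit projected at (273.5,222). The yellow decoys are 75 mm or more away, outside the gripper's footprint. I'll descend and grip.

Emit:
send_rows(
  plan=[
    {"linear": [0,0,0.0033],"roll": 0},
    {"linear": [0.03,0,0],"roll": 0},
    {"linear": [0.04,0,0],"roll": 0},
    {"linear": [0.03,0,0],"roll": 0},
    {"linear": [0,0,0],"roll": 0},
  ],
)

```text
time: 13.6
eef_pos: [0.579, -0.3296, 0.1076]
tcp_rot: [1.706, 0.796, -1.718]
ft_force: [0.2, 0.1, -0.5]
gripper_width: 0.995
```

Emit:
send_rows(
  plan=[
    {"linear": [0.015,0,0],"roll": 0},
    {"linear": [0.01,0,0],"roll": 0},
    {"linear": [0.005,0,0],"roll": 0},
    {"linear": [0,0,0],"roll": 0},
    {"linear": [0,0,0],"roll": 0},
  ],
)

```text
time: 14.1
eef_pos: [0.5825, -0.333, 0.083]
tcp_rot: [1.712, 0.783, -1.71]
ft_force: [-0.0, 0.4, 0.1]
gripper_width: 1.0
```

Emit:
send_rows(
  plan=[
    {"linear": [0,0,0],"roll": 0},
    {"linear": [0,0,0],"roll": 0},
    {"linear": [0,0,0],"roll": 0},
    {"linear": [0,0,0],"roll": 0},
    {"linear": [0,0,0],"roll": 0},
  ],
  jaw=1,
  newtons=40,
)

```text
time: 14.6
eef_pos: [0.5819, -0.3328, 0.0826]
tcp_rot: [1.711, 0.784, -1.711]
ft_force: [-1.3, 0.4, 1.8]
gripper_width: 0.293
```

Emit:
send_rows(
  plan=[
    {"linear": [0,0,0],"roll": 0},
    {"linear": [0,0,0],"roll": 0},
    {"linear": [0,0,0],"roll": 0},
    {"linear": [0,0,0],"roll": 0},
    {"linear": [0,0,0],"roll": 0},
  ],
)

```text
time: 15.1
eef_pos: [0.582, -0.3328, 0.0826]
tcp_rot: [1.711, 0.784, -1.711]
ft_force: [-2.4, 0.4, 3.2]
gripper_width: 0.295
```

Emit:
send_rows(
  plan=[
    {"linear": [-0.01,0,0],"roll": 0},
    {"linear": [-0.02,0,0],"roll": 0},
    {"linear": [-0.03,0,0],"roll": 0},
    {"linear": [-0.03,0,0],"roll": 0},
    {"linear": [-0.03,0,0],"roll": 0},
  ],
)

```text
time: 15.6
eef_pos: [0.5818, -0.3328, 0.2033]
tcp_rot: [1.711, 0.784, -1.711]
ft_force: [0.7, -1.1, -1.0]
gripper_width: 0.293
```

Emit:
send_rows(
  plan=[
    {"linear": [-0.01,0,0],"roll": 0},
    {"linear": [0,0,0],"roll": 0},
    {"linear": [0,0,0],"roll": 0},
    {"linear": [0,0,0],"roll": 0},
    {"linear": [0,0,0],"roll": 0},
  ],
)

```text
time: 16.1
eef_pos: [0.5812, -0.3325, 0.2104]
tcp_rot: [1.71, 0.787, -1.714]
ft_force: [-0.1, 0.9, -0.4]
gripper_width: 0.292
```

Run:
```python
from wl import *
c,im,s=snap("wheldw");p=s["eef_pos"];R=cv2.Rodrigues(s["tcp_rot"])[0]
print(s["gripper_width"],s["ft_force"])
print(R[:,1:].round(4),"to tag", (R.T@np.r_[.5866-p[0],-.0932-p[1],0]).round(4))
for dz,r in((-.0226,.011),(-.0526,.011),(-.0726,.006),(-.0226,.017)):
    print(dz,fit(c,im,[(0,0,p[2]+dz,r)],p[:2],.008)); draw(im,c,circ(*p[:2],p[2]+dz,r),np.zeros(2),1,(0,255,0))
cs=cam("scene");sc=read_camera("scene");q=proj(cs,[p])[0];o=(q-[50,40]).astype(int);k=crop(sc,o,95,105,4)
for dz,r in((-.0226,.011),(-.0526,.011),(-.0726,.006)):draw(k,cs,circ(*p[:2],p[2]+dz,r),o,4,(0,255,0))
cv2.imwrite("pics/wheldw_o.png",np.hstack([im[:,80:500],k]))
```

```text
16.1 [ 0.5812 -0.3325  0.2104]
0.29233461196000504 [-0.05919094  0.85259721 -0.35291103]
[[ 7.576e-01 -6.527e-01]
 [-6.527e-01 -7.576e-01]
 [-3.400e-03  7.000e-04]] to tag [ 0.0004 -0.1521 -0.1848]
-0.0226 (array([ 0.5867, -0.3239]), np.float64(52.434967007585506))
-0.0526 (array([ 0.5813, -0.33  ]), np.float64(57.407324304494665))
-0.0726 (array([ 0.5753, -0.329 ]), np.float64(72.30240022006043))
-0.0226 (array([ 0.5813, -0.3305]), np.float64(63.080656750965204))
```

View pics/wheldw_o.png

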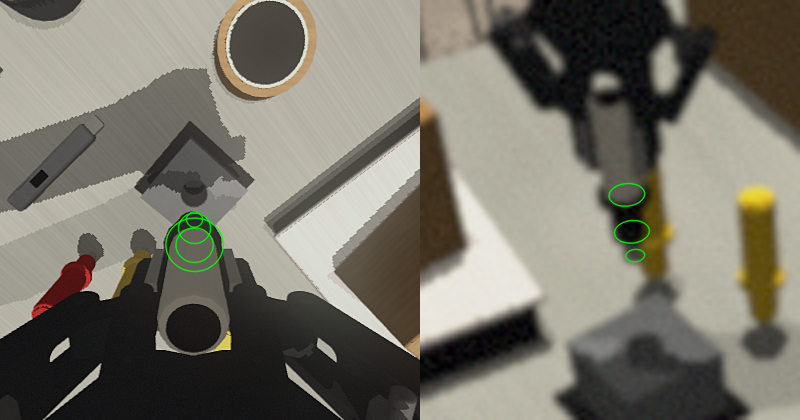

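The wand is held upright: barrel and collar fits are about 2 mm toward −z of the tool axis, and the scene view shows the barrel and nose near the projected rings. I'll carry it to the tag, with that offset corrected.

Emit:
send_rows(
  plan=[
    {"linear": [0,-0.0108,-0.0131],"roll": 0},
    {"linear": [0,-0.0216,-0.0262],"roll": 0},
    {"linear": [0,-0.0216,-0.0262],"roll": 0},
    {"linear": [0,-0.0216,-0.0262],"roll": 0},
    {"linear": [0,-0.0216,-0.0262],"roll": 0},
  ],
)

```text
time: 16.7
eef_pos: [0.5851, -0.1768, 0.2124]
tcp_rot: [1.711, 0.786, -1.71]
ft_force: [0.5, 0.7, -1.4]
gripper_width: 0.295
```

Emit:
send_rows(
  plan=[
    {"linear": [0,-0.0216,-0.0262],"roll": 0},
    {"linear": [0,-0.0216,-0.0262],"roll": 0},
    {"linear": [0,-0.0108,-0.0131],"roll": 0},
    {"linear": [0,0,0],"roll": 0},
    {"linear": [0,0,0],"roll": 0},
  ],
)

```text
time: 17.2
eef_pos: [0.5871, -0.0965, 0.2123]
tcp_rot: [1.71, 0.782, -1.712]
ft_force: [0.7, -1.3, -2.5]
gripper_width: 0.293
```

Emit:
send_rows(
  plan=[
    {"linear": [0.02,0,0],"roll": 0},
    {"linear": [0.02,0,0],"roll": 0},
    {"linear": [0.01,0,0],"roll": 0},
    {"linear": [0,0,0],"roll": 0},
    {"linear": [0,0,0],"roll": 0},
  ],
)

```text
time: 17.7
eef_pos: [0.5875, -0.0964, 0.1627]
tcp_rot: [1.712, 0.782, -1.711]
ft_force: [-0.1, 0.1, -0.5]
gripper_width: 0.296
```

Run:
```python
from wl import *
c,im,s=snap("wpre");p=s["eef_pos"];R=cv2.Rodrigues(s["tcp_rot"])[0];print(s["ft_force"])
T=np.array([.5866,-.0932]);w=p[:2]-R[:2,2]*.0017;print("wand-tag",w-T)
x0=(.608,-.0667)
print("flange",fit(c,im,[(0,0,.066,.052)],x0))
k1=crop(im,(130,110),230,260,1.6)
for q in(circ(*T,.068,.014),circ(*w,p[2]-.0726,.006),circ(*w,p[2]-.0526,.011)):draw(k1,c,q,np.array([130,110]),1.6,(0,255,0))
cs=cam("scene");sc=read_camera("scene");o=(proj(cs,[np.r_[T,.068]])[0]-[50,60]).astype(int);k=crop(sc,o,104,104,4)
for q in(circ(*T,.068,.014),circ(*w,p[2]-.0726,.006),circ(*w,p[2]-.0526,.011)):draw(k,cs,q,o,4,(0,255,0))
cv2.imwrite("pics/wpre_o.png",np.hstack([k1,k])[:, :800])
```

```text
17.7 [ 0.5875 -0.0964  0.1627]
[-0.10249358  0.08339349 -0.50739584]
wand-tag [ 0.00205108 -0.00187456]
flange (array([ 0.608 , -0.0667]), np.float64(71.57937306930516))
```

View pics/wpre_o.png

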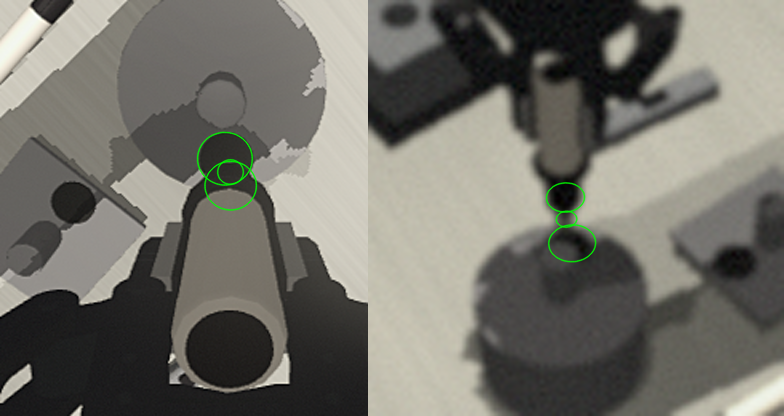

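The wrist view shows the nose ring at column 231 and the tag at column 225, about 2.7 mm along tool y. In the scene view the nose is above the tag. I'll correct this and approach in small steps.

Emit:
send_rows(
  plan=[
    {"linear": [0,-0.0027,0],"roll": 0},
    {"linear": [0.007,0,0],"roll": 0},
    {"linear": [0.007,0,0],"roll": 0},
    {"linear": [0.004,0,0],"roll": 0},
    {"linear": [0,0,0],"roll": 0},
  ],
)

```text
time: 18.3
eef_pos: [0.5844, -0.0934, 0.1432]
tcp_rot: [1.709, 0.785, -1.713]
ft_force: [0.7, -0.1, -1.9]
gripper_width: 0.295
```

Emit:
send_rows(
  plan=[
    {"linear": [0.001,0,0],"roll": 0},
    {"linear": [0.001,0,0],"roll": 0},
    {"linear": [0.001,0,0],"roll": 0},
    {"linear": [0.001,0,0],"roll": 0},
    {"linear": [0,0,0],"roll": 0},
  ],
)

```text
time: 18.8
eef_pos: [0.5853, -0.0934, 0.1405]
tcp_rot: [1.711, 0.784, -1.71]
ft_force: [0.7, -0.4, -1.0]
gripper_width: 0.29
```

Emit:
send_rows(
  plan=[
    {"linear": [0.001,0,0],"roll": 0},
    {"linear": [0.001,0,0],"roll": 0},
    {"linear": [0.001,0,0],"roll": 0},
    {"linear": [0,0,0],"roll": 0},
    {"linear": [0,0,0],"roll": 0},
  ],
)

```text
time: 19.3
eef_pos: [0.5853, -0.0934, 0.1375]
tcp_rot: [1.711, 0.784, -1.71]
ft_force: [1.5, -1.1, 1.0]
gripper_width: 0.293
```

Emit:
send_rows(
  plan=[
    {"linear": [0.001,0,0],"roll": 0},
    {"linear": [0.001,0,0],"roll": 0},
    {"linear": [0.001,0,0],"roll": 0},
    {"linear": [0,0,0],"roll": 0},
    {"linear": [0,0,0],"roll": 0},
  ],
)

```text
time: 19.8
eef_pos: [0.5853, -0.0934, 0.1344]
tcp_rot: [1.711, 0.784, -1.711]
ft_force: [1.1, -0.1, 2.2]
gripper_width: 0.297
```

Run:
```python
from wl import *
F=[]
for i in range(6):
    im=read_camera("scene" if i<5 else "wrist");s=state();F.append(s["ft_force"])
    if i==0:sc=im
print("F",np.mean(F,0),np.std(F,0));p=s["eef_pos"];R=cv2.Rodrigues(s["tcp_rot"])[0];print(p,s["time"],s["gripper_width"])
c=cam("wrist");print("flange",fit(c,im,[(0,0,.066,.052)],(.608,-.0667)))
T=np.array([.5866,-.0932]);w=p[:2]-R[:2,2]*.0017;print("wand-tag",w-T)
k1=crop(im,(130,110),230,260,1.6)
for q in(circ(*T,.068,.014),circ(*w,.068,.006),circ(.608,-.0667,.066,.052)):draw(k1,c,q,np.array([130,110]),1.6,(0,255,0))
cs=cam("scene");o=(proj(cs,[np.r_[T,.068]])[0]-[50,60]).astype(int);k=crop(sc,o,104,104,4)
for q in(circ(*T,.068,.014),circ(*w,p[2]-.0526,.011)):draw(k,cs,q,o,4,(0,255,0))
cv2.imwrite("pics/wfin_o.png",np.hstack([k1,k])[:, :800])
```

```text
F [-0.35926292  0.07238284  2.10952523] [0.35921602 0.57747391 0.43346402]
[ 0.58521323 -0.0933952   0.13440206] 20.1 0.29338310493319986
flange (array([ 0.608 , -0.0666]), np.float64(68.07772007326201))
wand-tag [-0.00027708  0.00109266]
```

View pics/wfin_o.png

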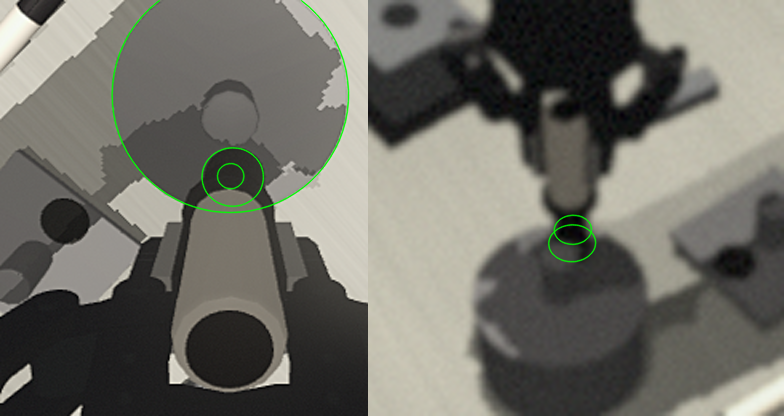

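Force rose about 3 N over the hanging-wand reading, which puts the nose about 5 to 6 mm in. It is within about 1 mm of the tag's centre by the fits, and the lid still fits its flat, centred circle. I'll hand in.

```bash
python3 -c "
from station import *
print(finish_job())"
```

```text
the job is handed in; nothing more can be done
None
```

The round lid is closed on the round tub and released. The wand is out of its cradle, held upright with its nose pressed on the lid's tag disc. I handed in at about 20 s of the 54 s, and no verdict was reported.

**Last checks:**
- **Lid:** it fits flat, centred at (0.608, −0.067), and did not move when the nose pressed. That is within about 1 mm of the wrist-camera tub measurement from before placing.
- **Nose position:** about 1 mm from the tag's middle, by the camera fits.
- **Press:** contact force is about 3 N and the nose is about 6 mm in. The depth comes from the tool height and the force from noisy wrist readings (about ±0.5 N); neither was read directly.
- **Square tub and lid:** I did not touch them, and no camera view suggested they moved. I did not measure them again at the end.

**Checks that disagreed:**
- The top camera differed from the wrist camera by 1–3 mm on the tub and the loose lid.
- After placing, the top camera's tag fit was off by about 17 mm, in an image the gripper was probably blocking. I ignored it, since the wrist fit put the tag 34.0 mm from the lid's centre, as specified.
- One wrist fit of the seated knob was also about 7 mm off, because it had locked onto the wrong edge. I ignored it too.

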